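# Re-index the clamped modelling wheel

### The arm

A 6-joint arm with a two-finger parallel gripper is mounted at the origin on the work surface. World frame = base frame: x ahead of the robot, y to its left, z up, the work surface at z = 0. Lengths are in m, angles in rad, forces in N, time in s.
With the tool pointing down it reaches from about 0.25 to 0.775 m from the base axis. Payload 4 kg.
Tool frame: the origin (TCP) lies at the very end of the fingers, on their centre line; the grasp point (between the pads) lies 19 mm behind it; z points along the fingers, y is the line along which they close (so a half turn about z gives the same grasp; the last joint's range is limited). The gripper opens to 85 mm and grips with 20 to 120 N. Pads are 22 mm wide; open, the fingers measure 114 mm over their backs; the gripper's body (76 mm by 85 mm) begins 54 mm behind the grasp point. The pads swing forward as they close: fully open they stand 13 mm farther back than shut.
Start: joints at [-1.296, 0.087, 1.371, -0, 1.684, -0.103], TCP at [0.203, -0.511, 0.231] pointing down, gripper open.
Joint ranges: [-3.1, 3.1], [-0.76, 2.03], [0.27, 2.55], [-1.08, 4.22], [0.17, 2.65], [-2.57, 2.57]. Speed limits (rad/s): [2.79, 2.79, 3.14, 3.14, 3.14, 3.14].

### API

Orientations are given as a rotation vector (axis times angle).
In Python, from plant import get_obs, capture, get_calibration, job_done, boxes_of, regions_of gives the robot as it stands. The module is installed in compiled form; this text tells all that it offers.
- The arm moves only by the tool jog_arm, never from a script. Its argument "targets" is a list of rows, each an object of numbers: "claw": the opening, from 0 (shut) to 1 (fully open); "x", "y", "z": the shift along the tool's x, y, z each as a share of 12 cm, from -1 to 1; "yaw": the turn about the tool's z as a share of pi rad, from -1 to 1. A call has 1 to 5 rows; each row is the pose to reach, as a shift and turn from the pose commanded when the call began, along the tool's axes at that moment, turning the shorter way round; what a row does not reach only later rows make up. A row lasts 1/10 s, in which the tool goes at most 50 mm and 8.59 degrees, less where a joint would pass 70% of its speed; a pose out of reach is approached as far as the arm can. A call with a number of a shift or a turn outside -1 to 1 is refused whole. A call with a gripper value outside its range is refused whole. The fingers move at their own pace and stop on an object; "squeeze" is the grip in N (left out, the last holds). Time passes only in rows, so rows that repeat a pose let the fingers close. It gives the time, the measured TCP pose, the force, the opening and the grip force at its end, in the units of the state.
- get_obs(): the state, without advancing time (a new reading comes with each control period).
- capture(name): name is "scene" or "top" or "wrist"; returns the picture (480x640x3 uint8, red, green, blue); there is no depth.
- get_calibration(name): a dict with "fx", "fy", "cx", "cy" (pixels), "T" (4x4, takes a point from camera to world coordinates); the wrist camera has in their place "hand_eye" (4x4, takes a point from camera to tool coordinates, whose origin is the TCP and whose axes are the flange's). Camera axes: x right, y down, z forward; pixel columns grow to the right and rows downward; lengths in m; the calibration is good to about 2 mm. The wrist camera is an equidistant fisheye: a pixel r from the principal point sees the ray r / f radians off the axis. A picture is of the moment at which its call begins: read the wrist's pose just before it. get_calibration takes no time and is no camera call.
- job_done(): hands the job in; it is judged then, once.
Trained networks look in the newest picture that a camera, given by its name, has taken for a name from the list of things; names that differ only in an ending like _2 or _b are one class to them, and where a whole thing is asked for, a point or a joint stands for the part that bears it (a point fixed in the world has none). Each returns a list of dicts, best first, with "p" (0 to 1); they miss things now and then, are a little off and sometimes report something else, mostly with a low value. They report only what shows in the picture. A call takes as long as a camera call.
- boxes_of(thing, camera): "position" ([column, row] in pixels, amid what is visible of it).
- regions_of(thing, camera): "region" (480x640 bool, what is visible of it) and "position" ([column, row] in pixels, amid what is visible of it).
The state is a dict: "time": time; "qpos": joint angles; "dq": joint speeds; "tau": joint torques, N m; "ee_pos": TCP position; "ee_rot": TCP orientation; "wrist_force": force on the tool from outside, world axes, zero at the start; "torque": the same for the moment, N m; "grip_width": finger opening in m; "grasp_force": force on a finger pad.
Only numpy, scipy, OpenCV 4.12 (cv2) and the standard library are available. Lean on these libraries where they do the work, as an engineer would, in place of code of your own. Each camera call takes 0.05 s, during which the arm holds its last target. There are 200 camera calls.

### The job

The modelling wheel with the mosaic sample is held by a screw clamp on its rim. Back the clamp screw off with its lever just enough to free the wheel (no more than a quarter turn), push the wheel round until its upright finger post stands directly opposite the fixed pointer, then do the clamp up fully tight again. Do not force the wheel round while it is clamped, and leave the other things on the table where they are.

Things in the scene. Friction and masses are not known exactly. Their poses are not given: they have to be found in the camera images.
- stand: grey cast modelling stand, fixed to the table. Origin on the table under the wheel's centre, z up. Its round foot is 170 mm across. In its frame the pointer is at +x (pillar 136 to 150 mm from the centre, 79 mm tall at most) and the rim clamp is at -y (C frame 34 mm wide along x, 92 to 160 mm from the centre, top at 114 mm; a 32 mm round boss rises to 120 mm)
- wheel (a joint): turn of the round aluminium wheel (230 mm across, top face 68 mm above the table) about the upright axis of the stand, rad. 0 = post exactly opposite the pointer, positive = counter-clockwise from above. It turns between -0.9 and 3.4, starts at 0.6 to 1.5, stays where it is left when free, and needs about 2 N at the post. A board 130 x 95 mm with a mosaic sample is fixed on its middle, top at 92 mm
- clamp (a joint): turn of the clamp screw about its upright axis, rad. 0 = fully tight against a firm stop; positive = backed off, counter-clockwise from above. The pad grips the wheel hard at 0 and has let it go from 0.35 on. A quarter turn is 1.57. The screw stays where it is left and turning it takes about 4 N at 60 mm out on the lever, rising to about 6 N as it gets tight
- post (a point): middle of the upright steel finger post on the wheel, 18 mm across, from 68 to 130 mm above the table, 100 mm from the wheel's centre; this point is 110 mm above the table
- wheel_axis (a point): centre of the wheel's top face, 68 mm above the table
- pointer_tip (a point): tip of the fixed tapered steel pointer on the stand, just outside the wheel's rim, 123 mm from the wheel's centre, 78 mm above the table; the post must stand on the line from the wheel's centre to this tip
- screw_axis (a point): point on the upright axis of the clamp screw at the lever's height, 140 mm above the table, fixed; the screw's hub is 26 mm across and reaches 151 mm
- lever_grip (a point): point on the axis of the clamp's lever, 60 mm from the screw axis, 140 mm above the table. The lever is a level dark steel bar 12 mm thick, running on one side from the screw axis to a black ball 22 mm across at 88 mm; below it is clear down to 120 mm
- bottle_mid (a point): middle of a black bottle, 64 mm across, 190 mm tall, standing (bystander)
- pot_mid (a point): middle of a white plastic cup, 84 mm across, 85 mm tall, standing (bystander)
- knife_grip (a point): handle of a spatula about 280 mm long lying flat on the table, well to the right of the stand (bystander)

How it is judged:
By the outcome, as a careful person would: the job done as asked, in the order asked, and still so for the second after the job is handed in, with the robot touching nothing.
It also fails if it takes over 69 s, if anything falls off the work surface, if the arm or the gripper's body presses on something with over 40 N, if the wrist force passes 120 N, or if a joint passes its speed limit or range.

## Working session

There is one attempt and no reset: what is moved stays moved. The work goes in short steps, Python scripts to look and compute and a tool call to move; the robot and the scene stay as the last step left them, time stands still between calls to the robot, and variables do not carry over. Pictures are saved under pics/ and viewed, at most 10 in all, crops included, and the job is handed in when it is done.

Besides the shell and the picture viewer there is one more tool, called after "Call:" as name(argument=value, ...), one argument or row to a line, values as JSON. jog_arm: Moves the arm, as the interface text tells. Its arguments: {"type":"object","properties":{"targets":{"type":"array"},"squeeze":{"type":"number"}},"required":["targets"]}

```bash
mkdir -p pics; python3 - <<'E'
from plant import *
import cv2,numpy as np
o=get_obs();print({k:np.round(v,3).tolist() for k,v in o.items()})
ims=[]
for c in ["top","scene"]:
    im=capture(c);cv2.imwrite(f"pics/{c}1.png",im[:,:,::-1])
    K=get_calibration(c);print(c,{k:np.round(v,3).tolist() for k,v in K.items()})
    for t in ["stand","wheel","clamp","post","wheel_axis","pointer_tip","screw_axis","lever_grip","bottle_mid","pot_mid","knife_grip"]:
        try:
            r=boxes_of(t,c);print(t,[(np.round(d["position"]).tolist(),round(d["p"],2)) for d in r[:2]])
        except Exception as e: print(t,e)
E
```

```text
{'time': 0.0, 'qpos': [-1.296, 0.088, 1.372, -0.0, 1.684, -0.103], 'dq': [-0.001, -0.001, 0.0, 0.001, 0.0, 0.001], 'tau': [-0.001, -35.187, -31.327, -0.0, 0.011, 0.0], 'ee_pos': [0.203, -0.511, 0.23], 'ee_rot': [-3.083, -0.589, 0.0], 'wrist_force': [0.603, 0.368, 0.348], 'torque': [-0.0, -0.005, 0.03], 'grasp_force': 0.0, 'grip_width': 0.085}
top {'fx': 559.593, 'fy': 559.593, 'cx': 320.816, 'cy': 234.813, 'T': [[-0.006, -0.985, 0.175, 0.315], [-1.0, 0.007, 0.006, -0.023], [-0.007, -0.175, -0.985, 1.522], [0.0, 0.0, 0.0, 1.0]]}
stand [([297.0, 242.0], 0.84)]
wheel [([296.0, 245.0], 0.69)]
clamp [([350.0, 244.0], 0.65)]
post [([296.0, 242.0], 0.79)]
wheel_axis [([296.0, 244.0], 0.71)]
pointer_tip [([298.0, 244.0], 0.93)]
screw_axis [([351.0, 243.0], 0.72), ([300.0, 242.0], 0.68)]
lever_grip [([348.0, 240.0], 0.83)]
bottle_mid [([178.0, 205.0], 0.82)]
pot_mid [([173.0, 292.0], 0.92)]
knife_grip [([467.0, 235.0], 0.6)]
scene {'fx': 569.969, 'fy': 569.969, 'cx': 315.184, 'cy': 236.708, 'T': [[-0.38, 0.79, -0.481, 1.231], [0.925, 0.322, -0.203, 0.298], [-0.005, -0.522, -0.853, 1.338], [0.0, 0.0, 0.0, 1.0]]}
stand [([326.0, 254.0], 0.83)]
wheel [([328.0, 262.0], 0.61)]
clamp [([284.0, 218.0], 0.77)]
post [([331.0, 260.0], 0.56)]
wheel_axis [([325.0, 255.0], 0.78)]
pointer_tip [([323.0, 254.0], 0.88)]
screw_axis [([326.0, 256.0], 0.93)]
lever_grip [([289.0, 219.0], 0.64)]
bottle_mid [([437.0, 336.0], 0.64)]
pot_mid [([462.0, 258.0], 0.58), ([322.0, 255.0], 0.54)]
knife_grip [([177.0, 218.0], 0.78)]
```

```bash
python3 - <<'E'
import cv2
a=cv2.imread("pics/top1.png")[140:340,130:390]
cv2.imwrite("pics/top1c.png",cv2.resize(a,(780,600),interpolation=cv2.INTER_CUBIC))
b=cv2.imread("pics/scene1.png")[150:350,200:460]
cv2.imwrite("pics/scene1c.png",cv2.resize(b,(780,600),interpolation=cv2.INTER_CUBIC))
E
```

```text
(no output)
```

View pics/top1c.png

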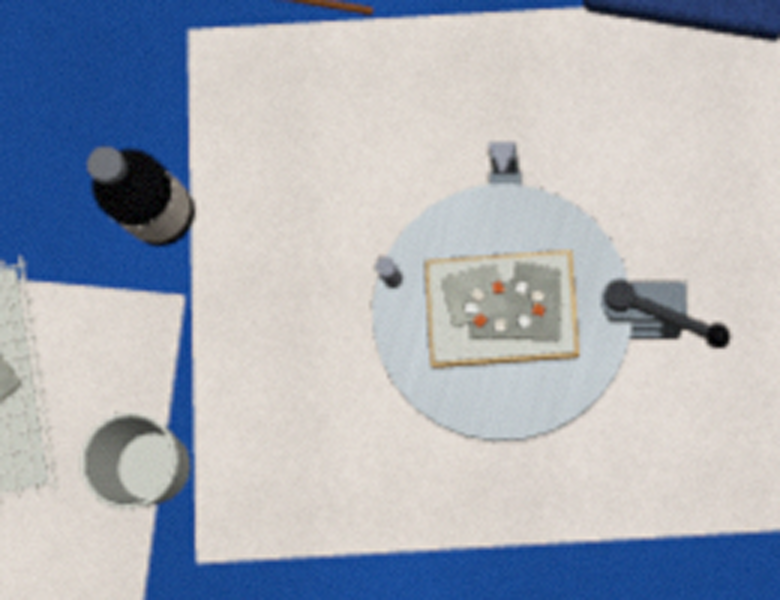

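View pics/scene1c.png

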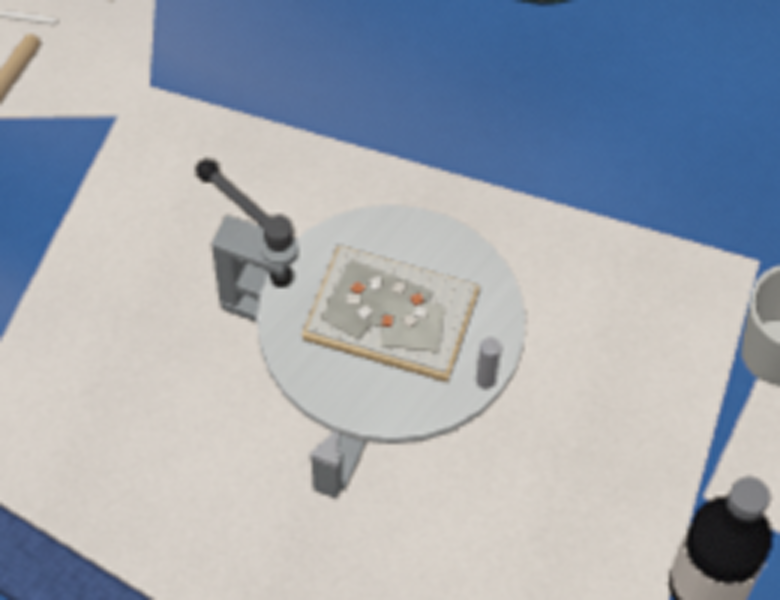

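The top view, in crop pixels ×3, shows the wheel centred at about (502,311) and the post top at (388,268). The pointer is at (504,175), above the wheel; the hub is at (620,295) and the lever's ball at (717,335). The scene view agrees: post top (490,347), hub (279,229), ball (207,169).

```bash
cat > h.py <<'E'
import numpy as np,cv2
from plant import *
def plane(c,uv,z):
    K=get_calibration(c);T=np.array(K["T"])
    d=T[:3,:3]@np.array([(uv[0]-K["cx"])/K["fx"],(uv[1]-K["cy"])/K["fy"],1])
    return T[:3,3]+d*(z-T[2,3])/d[2]
E
python3 - <<'E'
from h import *
t=lambda u,v:((u+.5)/3-.5+130,(v+.5)/3-.5+140)
s=lambda u,v:((u+.5)/3-.5+200,(v+.5)/3-.5+150)
# wheel rim fits (ellipse of rim from region)
r=None
for c in ["top","scene"]:
    im=capture(c);g=regions_of("wheel",c);print(c,[(d["p"],int(d["region"].sum())) for d in g])
    m=g[0]["region"].astype(np.uint8)
    cs,_=cv2.findContours(m,cv2.RETR_EXTERNAL,cv2.CHAIN_APPROX_NONE)
    k=max(cs,key=cv2.contourArea)
    P=np.array([plane(c,p[0],.066)[:2] for p in k])
    (x,y),R=cv2.minEnclosingCircle(P.astype(np.float32));print(" circ",x,y,R)
    q=P.mean(0)
    from scipy.optimize import least_squares
    f=least_squares(lambda v:np.hypot(*(P-v).T)-.115,q,loss='soft_l1',f_scale=.002);print(" fit",f.x,np.abs(f.fun).mean())
for n,z,a,b in [("post",.130,(388,266),(490,345)),("hub",.151,(620,293),(279,226)),("ball",.140,(717,335),(207,169))]:
    print(n,plane("top",t(*a),z)[:2].round(4),plane("scene",s(*b),z)[:2].round(4))
print("wheel c top",plane("top",t(502,311),.068)[:2])
print("pointer pillar top c",plane("top",t(503,147),.079)[:2],"tip",plane("top",t(505,181),.078)[:2])
E
```

```text
top [(0.59, 5654)]
 circ 0.552145779132843 0.051605064421892166 0.11638732254505157
 fit [0.55244099 0.05081387] 0.0040229389575078735
scene [(0.89, 5531)]
 circ 0.551153302192688 0.05247525870800018 0.11801966279745102
 fit [0.55130548 0.05324899] 0.002561801930670861
post [0.5798 0.1423] [0.5781 0.1473]
hub [ 0.5517 -0.0529] [ 0.5499 -0.0492]
ball [ 0.5175 -0.1334] [ 0.5139 -0.1321]
wheel c top [0.55070086 0.04895071]
pointer pillar top c [0.69615263 0.04773132] tip [0.66543198 0.0459714 ]
```

Call:
jog_arm(
  targets=[
    {"x": 0.31, "y": -0.18},
    {"x": 0.62, "y": -0.36},
    {"x": 0.94, "y": -0.54},
  ],
)

```text
invalid input
```

Call:
jog_arm(
  targets=[
    {"x": 0.31, "y": -0.18},
    {"x": 0.62, "y": -0.36},
    {"x": 0.94, "y": -0.54},
  ],
)

```text
invalid input
```

Call:
jog_arm(
  targets=[
    {"x": 0.31, "y": -0.18, "yaw": -0.047, "claw": 0.8},
    {"x": 0.62, "y": -0.36, "yaw": -0.094, "claw": 0.6},
    {"x": 0.94, "y": -0.54, "yaw": -0.14, "claw": 0.6},
    {"x": 0.94, "y": -0.54, "yaw": -0.187, "claw": 0.6},
    {"x": 0.94, "y": -0.54, "yaw": -0.234, "claw": 0.6},
  ],
)

```text
invalid input
```

```bash
cat >> h.py <<'E'
from scipy.spatial.transform import Rotation as Ro
def pose():
    o=get_obs();return np.array(o["ee_pos"]),Ro.from_rotvec(o["ee_rot"]).as_matrix()
def wplane(uv,z,P=None):
    p,R=P or pose();K=get_calibration("wrist");H=np.array(K["hand_eye"])
    a=np.array([(uv[0]-K["cx"])/K["fx"],(uv[1]-K["cy"])/K["fy"]]);th=np.hypot(*a)
    d=np.r_[a/th*np.sin(th),np.cos(th)]
    d=R@H[:3,:3]@d;c=p+R@H[:3,3];return c+d*(z-c[2])/d[2]
def wproj(X,P=None):
    p,R=P or pose();K=get_calibration("wrist");H=np.array(K["hand_eye"])
    v=H[:3,:3].T@(R.T@(np.array(X)-p)-H[:3,3]);th=np.arctan2(np.hypot(v[0],v[1]),v[2]);e=v[:2]/np.hypot(v[0],v[1])*th
    return np.array([K["cx"]+e[0]*K["fx"],K["cy"]+e[1]*K["fy"]])
def go(x,y,z,phi,P=None):
    """shares to bring TCP to world xyz, closing line heading phi deg"""
    p,R=P or pose();d=R.T@(np.array([x,y,z])-p)/.12
    cur=np.degrees(np.arctan2(R[1,1],R[0,1]));dy=-((phi-cur+90)%180-90)/180
    return d.round(3).tolist(),round(dy,4)
E
python3 - <<'E'
from h import *
P=pose();print(get_obs()["time"],P[0].round(4),P[1].round(3).tolist())
im=capture("wrist");cv2.imwrite("pics/w1.png",im[:,:,::-1])
for n,X in [("hub",(.551,-.051,.151)),("ball",(.516,-.133,.14)),("post",(.579,.144,.13)),("tip",(.674,.05,.078))]: print(n,wproj(X,P).round())
print(go(.5276,-.1062,.20,-23,P))
E
```

```text
1.4 [ 0.2029 -0.5112  0.2313] [[0.929, 0.369, 0.0], [0.369, -0.929, -0.0], [-0.0, 0.0, -1.0]]
hub [  29. -205.]
ball [  67. -191.]
post [ -35. -182.]
tip [  60. -226.]
([3.76, -2.139, 0.261], np.float64(-0.252))
```

View pics/w1.png

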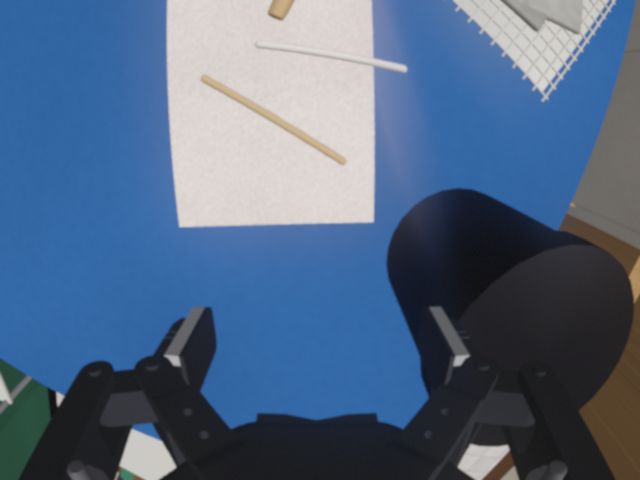

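The calls were refused, so the arm is still at its start pose and this picture shows only the table tools. I'll give every field in each row.

Call:
jog_arm(
  targets=[
    {"claw": 1, "x": 0.31, "y": -0.18, "z": 0, "yaw": 0},
    {"claw": 1, "x": 0.62, "y": -0.36, "z": 0, "yaw": 0},
    {"claw": 1, "x": 0.94, "y": -0.54, "z": 0, "yaw": 0},
  ],
)

```text
time: 1.75
ee_pos: [0.2843, -0.4085, 0.2313]
ee_rot: [3.086, 0.588, 0.0]
wrist_force: [0.1, -0.3, -1.0]
grip_width: 0.0857
grasp_force: 0.0
```

Call:
jog_arm(
  targets=[
    {"claw": 1, "x": 0.31, "y": -0.18, "z": 0, "yaw": 0},
    {"claw": 1, "x": 0.62, "y": -0.36, "z": 0, "yaw": 0},
    {"claw": 0.8, "x": 0.94, "y": -0.54, "z": 0, "yaw": 0},
  ],
)

```text
time: 2.05
ee_pos: [0.3655, -0.3062, 0.2316]
ee_rot: [3.085, 0.589, 0.001]
wrist_force: [0.9, -0.5, -0.4]
grip_width: 0.0733
grasp_force: 0.0
```

Call:
jog_arm(
  targets=[
    {"claw": 0.6, "x": 0.31, "y": -0.18, "z": 0, "yaw": -0.047},
    {"claw": 0.6, "x": 0.62, "y": -0.36, "z": 0, "yaw": -0.094},
    {"claw": 0.6, "x": 0.94, "y": -0.54, "z": 0, "yaw": -0.14},
    {"claw": 0.6, "x": 0.94, "y": -0.54, "z": 0, "yaw": -0.187},
    {"claw": 0.6, "x": 0.94, "y": -0.54, "z": 0, "yaw": -0.234},
  ],
)

```text
time: 2.55
ee_pos: [0.4465, -0.2042, 0.2313]
ee_rot: [2.66, 1.672, -0.0]
wrist_force: [0.1, -0.2, 0.5]
grip_width: 0.0511
grasp_force: 0.0
```

```bash
python3 - <<'E'
from h import *
P=pose();print(get_obs()["time"],P[0].round(4),P[1].round(3).tolist())
im=capture("wrist");cv2.imwrite("pics/w2.png",im[:,:,::-1])
for n,X in [("hub",(.551,-.051,.151)),("ball",(.516,-.133,.14)),("post",(.579,.144,.13)),("tip",(.674,.05,.078))]: print(n,wproj(X,P).round())
print(go(.5276,-.1062,.20,-23,P))
E
```

```text
2.55 [ 0.4465 -0.2042  0.2313] [[0.433, 0.901, -0.0], [0.901, -0.433, -0.0], [-0.0, 0.0, -1.0]]
hub [363. -39.]
ball [368.  99.]
post [ 278. -203.]
tip [ 424. -130.]
([1.029, 0.255, 0.261], np.float64(-0.0149))
```

View pics/w2.png

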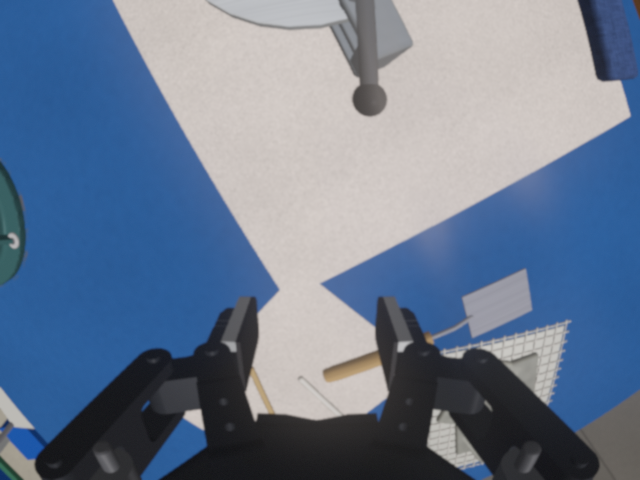

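The wrist view shows the lever ball at (370,100), against (368,99) predicted, so the estimate is good to about 2 mm. The lever is still at about -113° and points up the image towards the hub.

Call:
jog_arm(
  targets=[
    {"claw": 0.55, "x": 0.34, "y": 0.085, "z": 0, "yaw": -0.015},
    {"claw": 0.55, "x": 0.68, "y": 0.17, "z": 0.1, "yaw": -0.015},
    {"claw": 0.55, "x": 1.0, "y": 0.255, "z": 0.26, "yaw": -0.015},
    {"claw": 0.55, "x": 1.0, "y": 0.255, "z": 0.57, "yaw": -0.015},
    {"claw": 0.55, "x": 1.0, "y": 0.255, "z": 0.87, "yaw": -0.015},
  ],
)

```text
time: 3.1
ee_pos: [0.5273, -0.1108, 0.1264]
ee_rot: [2.627, 1.72, 0.002]
wrist_force: [-0.5, -1.2, 0.1]
grip_width: 0.047
grasp_force: 0.0
```

Call:
jog_arm(
  targets=[
    {"claw": 0.1, "x": 0, "y": 0, "z": 0, "yaw": 0},
    {"claw": 0.0, "x": 0, "y": 0, "z": 0, "yaw": 0},
    {"claw": 0.0, "x": 0, "y": 0, "z": 0, "yaw": 0},
    {"claw": 0.0, "x": 0, "y": 0, "z": 0, "yaw": 0},
  ],
  squeeze=25,
)

```text
time: 3.5
ee_pos: [0.5268, -0.1122, 0.1287]
ee_rot: [2.627, 1.72, 0.002]
wrist_force: [-0.9, -0.3, -1.5]
grip_width: 0.0108
grasp_force: 25.9
```

Call:
jog_arm(
  targets=[
    {"claw": 0, "x": 0.003, "y": 0.057, "z": 0, "yaw": -0.033},
    {"claw": 0, "x": 0.012, "y": 0.113, "z": 0, "yaw": -0.067},
    {"claw": 0, "x": 0.027, "y": 0.167, "z": 0, "yaw": -0.1},
    {"claw": 0, "x": 0.047, "y": 0.22, "z": 0, "yaw": -0.133},
    {"claw": 0, "x": 0.073, "y": 0.271, "z": 0, "yaw": -0.167},
  ],
)

```text
time: 4.0
ee_pos: [0.5594, -0.1166, 0.1286]
ee_rot: [-2.088, -2.347, -0.0]
wrist_force: [-2.9, 2.1, -0.1]
grip_width: 0.0107
grasp_force: 25.5
```

Call:
jog_arm(
  targets=[
    {"claw": 0, "x": 0.005, "y": 0.075, "z": 0, "yaw": -0.044},
    {"claw": 0, "x": 0.005, "y": 0.075, "z": 0, "yaw": -0.044},
    {"claw": 0.45, "x": 0.005, "y": 0.075, "z": 0, "yaw": -0.044},
    {"claw": 0.45, "x": 0.005, "y": 0.075, "z": 0, "yaw": -0.044},
    {"claw": 0.45, "x": 0.005, "y": 0.075, "z": 0, "yaw": -0.044},
  ],
)

```text
time: 4.5
ee_pos: [0.5688, -0.1155, 0.1278]
ee_rot: [1.925, 2.48, 0.001]
wrist_force: [-0.7, -0.2, 0.2]
grip_width: 0.0382
grasp_force: 0.0
```

```bash
python3 - <<'E'
from h import *
P=pose();print(P[0].round(4),np.degrees(np.arctan2(P[1][1,0],P[1][0,0])))
print("up",go(P[0][0],P[0][1],.21,-17,P))
E
```

```text
[ 0.5688 -0.1155  0.1278] 104.35125895253542
up ([-0.001, 0.001, -0.685], np.float64(0.1742))
```

Call:
jog_arm(
  targets=[
    {"claw": 0.45, "x": 0, "y": 0, "z": -0.35, "yaw": 0},
    {"claw": 0.45, "x": 0, "y": 0, "z": -0.7, "yaw": 0},
    {"claw": 0.45, "x": 0.33, "y": 0.1, "z": -0.7, "yaw": 0.04},
    {"claw": 0.45, "x": 0.67, "y": 0.2, "z": -0.7, "yaw": 0.08},
    {"claw": 0.5, "x": 1.0, "y": 0.3, "z": -0.7, "yaw": 0.12},
  ],
)

```text
time: 5.0
ee_pos: [0.5736, 0.011, 0.212]
ee_rot: [2.362, 2.068, 0.003]
wrist_force: [0.4, -0.2, 0.4]
grip_width: 0.0426
grasp_force: 0.0
```

```bash
python3 - <<'E'
from h import *
P=pose();print(P[0].round(4),np.degrees(np.arctan2(P[1][1,0],P[1][0,0])))
print(go(.579,.144,.20,-17,P))
print(np.round(get_calibration("wrist")["hand_eye"],3).tolist())
print("bottle",plane("top",(178,205),.1),plane("scene",(437,336),.1),"pot",plane("top",(173,292),.05))
E
```

```text
[0.5736 0.011  0.212 ] 82.39987547649488
([1.105, -0.102, 0.1], np.float64(0.0522))
[[0.001, -0.95, -0.314, 0.08], [1.0, 0.001, 0.001, -0.001], [-0.001, -0.314, 0.95, -0.142], [0.0, 0.0, 0.0, 1.0]]
bottle [0.64910993 0.35829162 0.1       ] [0.67353392 0.36449041 0.1       ] pot [0.42633964 0.37579117 0.05      ]
```

Call:
jog_arm(
  targets=[
    {"claw": 0.5, "x": 0.35, "y": -0.03, "z": 0, "yaw": 0.03},
    {"claw": 0.5, "x": 0.7, "y": -0.07, "z": 0, "yaw": 0.052},
    {"claw": 0.5, "x": 1.0, "y": -0.1, "z": 0.1, "yaw": 0.052},
  ],
)

```text
time: 5.3
ee_pos: [0.5773, 0.1329, 0.2014]
ee_rot: [2.517, 1.876, 0.008]
wrist_force: [0.7, -0.0, -0.7]
grip_width: 0.0431
grasp_force: 0.0
```

```bash
python3 - <<'E'
from h import *
P=pose();print(P[0].round(4),np.degrees(np.arctan2(P[1][1,0],P[1][0,0])))
print(go(.579,.144,.095,-17,P))
E
```

```text
[0.5773 0.1329 0.2014] 73.39360225797446
([0.091, -0.018, 0.887], np.float64(0.0022))
```

Call:
jog_arm(
  targets=[
    {"claw": 0.5, "x": 0.09, "y": -0.02, "z": 0, "yaw": 0},
    {"claw": 0.5, "x": 0.09, "y": -0.02, "z": 0.35, "yaw": 0},
    {"claw": 0.5, "x": 0.09, "y": -0.02, "z": 0.65, "yaw": 0},
    {"claw": 0.5, "x": 0.09, "y": -0.02, "z": 0.89, "yaw": 0},
    {"claw": 0.5, "x": 0.09, "y": -0.02, "z": 0.89, "yaw": 0},
  ],
)

```text
time: 5.8
ee_pos: [0.5737, 0.1404, 0.0868]
ee_rot: [-2.515, -1.875, 0.015]
wrist_force: [-0.7, -0.1, -0.1]
grip_width: 0.0427
grasp_force: 0.0
```

Call:
jog_arm(
  targets=[
    {"claw": 0.2, "x": 0, "y": 0, "z": 0, "yaw": 0},
    {"claw": 0.1, "x": 0, "y": 0, "z": 0, "yaw": 0},
    {"claw": 0, "x": 0, "y": 0, "z": 0, "yaw": 0},
    {"claw": 0, "x": 0, "y": 0, "z": 0, "yaw": 0},
  ],
  squeeze=20,
)

```text
time: 6.2
ee_pos: [0.5788, 0.1415, 0.0947]
ee_rot: [2.515, 1.877, 0.006]
wrist_force: [-0.1, -1.9, 3.4]
grip_width: 0.0174
grasp_force: 22.2
```

Call:
jog_arm(
  targets=[
    {"claw": 0, "x": 0, "y": 0.028, "z": 0, "yaw": 0.011},
    {"claw": 0, "x": -0.002, "y": 0.055, "z": 0, "yaw": 0.022},
    {"claw": 0, "x": -0.004, "y": 0.082, "z": 0, "yaw": 0.033},
  ],
)

```text
time: 6.5
ee_pos: [0.5875, 0.1385, 0.0947]
ee_rot: [2.611, 1.744, 0.004]
wrist_force: [-1.6, -0.4, 4.7]
grip_width: 0.0174
grasp_force: 22.2
```

Call:
jog_arm(
  targets=[
    {"claw": 0, "x": -0.006, "y": 0.096, "z": 0, "yaw": 0.039},
    {"claw": 0, "x": -0.023, "y": 0.191, "z": 0, "yaw": 0.078},
    {"claw": 0, "x": -0.052, "y": 0.283, "z": 0, "yaw": 0.117},
    {"claw": 0, "x": -0.092, "y": 0.37, "z": 0, "yaw": 0.156},
    {"claw": 0, "x": -0.143, "y": 0.453, "z": 0, "yaw": 0.194},
  ],
)

```text
time: 7.0
ee_pos: [0.6316, 0.1022, 0.0947]
ee_rot: [3.016, 0.876, 0.007]
wrist_force: [-2.6, -0.3, 4.4]
grip_width: 0.0175
grasp_force: 22.1
```

```bash
python3 - <<'E'
from h import *
P=pose();print(P[0].round(4),np.degrees(np.arctan2(P[1][1,0],P[1][0,0])),get_obs()["wrist_force"])
v=P[0][:2]-[.551,.051];print(np.hypot(*v),np.degrees(np.arctan2(v[1],v[0])))
E
```

```text
[0.6316 0.1022 0.0947] 32.39165297270427 [-2.56291838 -0.30265766  4.35701921]
0.09550844117705853 32.39138418962003
```

Call:
jog_arm(
  targets=[
    {"claw": 0, "x": -0.006, "y": 0.096, "z": 0, "yaw": 0.039},
    {"claw": 0, "x": -0.023, "y": 0.191, "z": 0, "yaw": 0.078},
    {"claw": 0, "x": -0.052, "y": 0.283, "z": 0, "yaw": 0.117},
    {"claw": 0, "x": -0.099, "y": 0.383, "z": 0, "yaw": 0.161},
    {"claw": 0, "x": -0.099, "y": 0.383, "z": 0, "yaw": 0.161},
  ],
)

```text
time: 7.5
ee_pos: [0.647, 0.0553, 0.0948]
ee_rot: [3.139, 0.097, 0.009]
wrist_force: [2.3, 0.1, 5.1]
grip_width: 0.0175
grasp_force: 22.2
```

```bash
python3 - <<'E'
from h import *
P=pose();print(P[0].round(4),np.degrees(np.arctan2(P[1][1,0],P[1][0,0])),np.round(get_obs()["wrist_force"],1))
v=P[0][:2]-[.551,.051];print(np.hypot(*v),np.degrees(np.arctan2(v[1],v[0])))
im=capture("wrist");cv2.imwrite("pics/w3.png",im[:,:,::-1])
np.savez("w3.npz",p=P[0],R=P[1])
for n,X in [("tip",(.674,.051,.078)),("post",(P[0][0],P[0][1],.13)),("centre",(.551,.051,.068))]: print(n,wproj(X,P).round())
E
```

```text
[0.647  0.0553 0.0948] 3.5351667428127023 [2.3 0.1 5.1]
0.09613277585881636 2.5906998693398924
tip [329. 241.]
post [316. 359.]
centre [313. 421.]
```

View pics/w3.png

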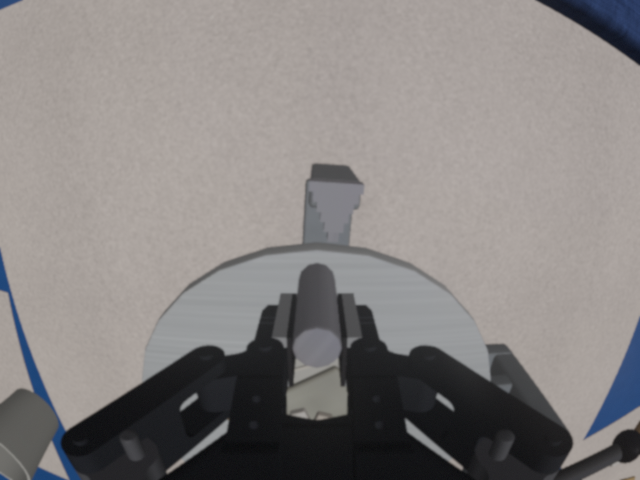

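The wrist view shows the post held between the fingers at (316,340) and the pointer ahead of it, with its tip near (334,243). The tip is slightly to the right, so the post still has a little way to go. I'll zoom in on the tip.

```bash
python3 - <<'E'
import cv2
a=cv2.imread("pics/w3.png")[150:290,250:430]
cv2.imwrite("pics/w3c.png",cv2.resize(a,(720,560),interpolation=cv2.INTER_CUBIC))
E
```

```text
(no output)
```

View pics/w3c.png

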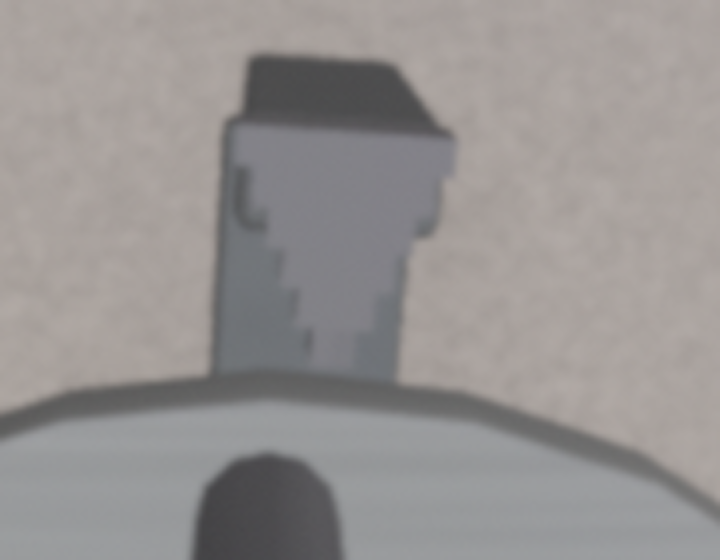

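The zoomed crop shows the pointer tip at crop (334,370), image (333.3,242.4). The middle of the pillar's outer top edge is at crop (345,130), image (336,182.3).

```bash
python3 - <<'E'
from h import *
d=np.load("w3.npz");P=(d["p"],d["R"])
c=np.array([.551,.051])
a=wplane((333.3,242.4),.078,P)[:2];b=wplane((336,182.3),.079,P)[:2]
print("tip",a,np.hypot(*(a-c)),"edge",b,np.hypot(*(b-c)))
ang=lambda v:np.degrees(np.arctan2(v[1],v[0]))
print("dir tip",ang(a-c),"edge",ang(b-c),"line",ang(b-a))
post=wplane((317,345),.130,P)[:2];print("post img",post,P[0])
# post edges in picture, row-wise width at top and near base
im=cv2.imread("pics/w3.png")
E
```

```text
tip [0.67341819 0.04904671] 0.12243377300595364 edge [0.70103263 0.04998963] 0.15003602798864582
dir tip -0.9141256466489701 edge -0.38584346134159614 line 1.9556488809718702
post img [0.65293134 0.05526181] [0.64703452 0.05534528 0.09475131]
```

```bash
python3 - <<'E'
from h import *
from scipy.optimize import least_squares
from scipy.ndimage import map_coordinates
d=np.load("w3.npz");P=(d["p"],d["R"])
g=cv2.GaussianBlur(cv2.cvtColor(cv2.imread("pics/w3.png"),cv2.COLOR_BGR2GRAY).astype(float),(0,0),.8)
c=np.array([.552,.0505])
for it in range(3):
    pts=[]
    for t in np.radians(np.arange(-62,63,1.5)):
        rr=np.arange(.107,.121,.00025);X=[(c[0]+r*np.cos(t),c[1]+r*np.sin(t),.068) for r in rr]
        uv=np.array([wproj(x,P) for x in X]);v=map_coordinates(g,[uv[:,1],uv[:,0]],order=1)
        s=np.gradient(v);k=s.argmin()
        if s[k]<-1: pts.append((np.degrees(t),*np.array(X[k])[:2]))
    A=np.array(pts)
    f=least_squares(lambda q:np.hypot(A[:,1]-q[0],A[:,2]-q[1])-.1145,c,loss='soft_l1',f_scale=.0005)
    f2=least_squares(lambda q:np.hypot(A[:,1]-q[0],A[:,2]-q[1])-q[2],[*c,.115],loss='soft_l1',f_scale=.0005)
    print(len(A),f.x,np.abs(f.fun).mean(),f2.x);c=f.x
E
```

```text
Traceback (most recent call last):
  File "h.py", line 16, in wproj
    p,R=P or pose();K=get_calibration("wrist");H=np.array(K["hand_eye"])
                      ~~~~~~~~~~~~~~~^^^^^^^^^
ValueError: time passes only in moves, steps and waits
```

```bash
sed -i 's/^from plant import \*/from plant import *\nimport plant,functools\nget_calibration=functools.lru_cache(None)(plant.get_calibration)/' h.py; cat > rim.py <<'E'
from h import *
from scipy.optimize import least_squares
from scipy.ndimage import map_coordinates
def rim(png,P,c=(.552,.0505)):
    g=cv2.GaussianBlur(cv2.cvtColor(cv2.imread(png),cv2.COLOR_BGR2GRAY).astype(float),(0,0),.8)
    for it in range(3):
        pts=[]
        for t in np.radians(np.arange(-62,63,1.5)):
            rr=np.arange(.107,.121,.00025);X=[(c[0]+r*np.cos(t),c[1]+r*np.sin(t),.068) for r in rr]
            uv=np.array([wproj(x,P) for x in X]);v=map_coordinates(g,[uv[:,1],uv[:,0]],order=1)
            s=np.gradient(v);k=s.argmin()
            if s[k]<-1: pts.append(X[k][:2])
        A=np.array(pts)
        f=least_squares(lambda q:np.hypot(A[:,0]-q[0],A[:,1]-q[1])-.1145,c,loss='soft_l1',f_scale=.0005)
        f2=least_squares(lambda q:np.hypot(A[:,0]-q[0],A[:,1]-q[1])-q[2],[*c,.115],loss='soft_l1',f_scale=.0005)
        print(len(A),f.x,np.abs(f.fun).mean(),f2.x);c=f.x
    return c
E
python3 - <<'E'
from rim import *
d=np.load("w3.npz");rim("pics/w3.png",(d["p"],d["R"]))
E
```

```text
77 [0.55099761 0.04919363] 0.00042249324548715206 [0.55396591 0.04942327 0.11186633]
77 [0.5509982  0.04919468] 0.0004059297304775239 [0.55378858 0.04936497 0.11202709]
77 [0.55099879 0.04919573] 0.0004059297304775239 [0.55378917 0.04936601 0.11202709]
```

Call:
jog_arm(
  targets=[
    {"claw": 0, "x": -0.001, "y": 0.025, "z": 0, "yaw": 0.01},
    {"claw": 0, "x": -0.002, "y": 0.05, "z": 0, "yaw": 0.02},
    {"claw": 0, "x": -0.002, "y": 0.05, "z": 0, "yaw": 0.02},
    {"claw": 0, "x": -0.002, "y": 0.05, "z": 0, "yaw": 0.02},
  ],
)

```text
time: 7.95
ee_pos: [0.6472, 0.0512, 0.0947]
ee_rot: [3.141, 0.006, 0.011]
wrist_force: [4.2, -1.6, 5.4]
grip_width: 0.0173
grasp_force: 22.2
```

```bash
python3 - <<'E'
from rim import *
P=pose();print(P[0].round(4),np.degrees(np.arctan2(P[1][1,0],P[1][0,0])),np.round(get_obs()["wrist_force"],1))
im=capture("wrist");cv2.imwrite("pics/w4.png",im[:,:,::-1]);np.savez("w4.npz",p=P[0],R=P[1])
c=rim("pics/w4.png",P)
print([wproj((c[0]+r,c[1],z),P).round(1).tolist() for r,z in((.123,.078),(.15,.079),(.1,.13),(.109,.07))])
a=im[150:390,160:480,::-1]
cv2.imwrite("pics/w4c.png",cv2.resize(a,(800,600),interpolation=cv2.INTER_CUBIC))
E
```

```text
[0.6472 0.0512 0.0947] 0.23602466967177627 [ 4.2 -1.6  5.4]
78 [0.55094614 0.04933268] 0.0004358320806883269 [0.55413625 0.04936404 0.11169396]
77 [0.55095287 0.04924086] 0.0004057389057965188 [0.55385765 0.04924713 0.11193247]
77 [0.55096132 0.04923805] 0.0003905878709539251 [0.55382877 0.04927342 0.11196599]
[[320.3, 240.7], [320.8, 181.8], [321.1, 349.9], [319.8, 263.0]]
```

View pics/w4c.png

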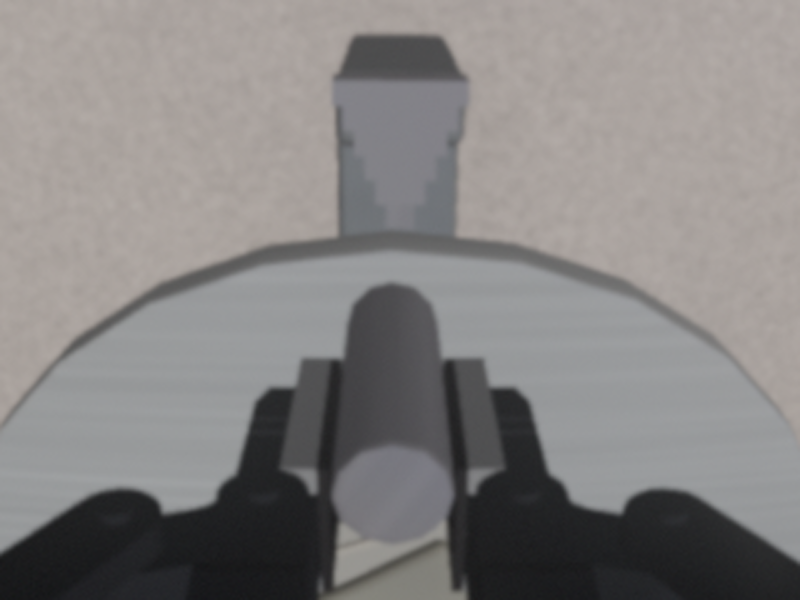

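The close view puts the post at crop column 393, while the tip is at 401 and the pillar at 400. The pointer lies exactly on the computed radial line, so the post needs about 1.8 mm more.

Call:
jog_arm(
  targets=[
    {"claw": 0, "x": 0, "y": 0.015, "z": 0, "yaw": 0.006},
    {"claw": 0, "x": 0, "y": 0.015, "z": 0, "yaw": 0.006},
    {"claw": 0, "x": 0, "y": 0.015, "z": 0, "yaw": 0.006},
  ],
)

```text
time: 8.3
ee_pos: [0.6472, 0.0497, 0.0947]
ee_rot: [3.141, -0.023, 0.011]
wrist_force: [2.9, -1.3, 6.0]
grip_width: 0.0171
grasp_force: 22.2
```

Call:
jog_arm(
  targets=[
    {"claw": 0, "x": 0, "y": 0.004, "z": 0, "yaw": 0},
    {"claw": 0, "x": 0, "y": 0.004, "z": 0, "yaw": 0},
  ],
)

```text
time: 8.5
ee_pos: [0.6472, 0.0496, 0.0947]
ee_rot: [-3.141, 0.022, -0.011]
wrist_force: [3.8, -0.6, 5.0]
grip_width: 0.0174
grasp_force: 22.2
```

Call:
jog_arm(
  targets=[
    {"claw": 0.25, "x": 0, "y": 0, "z": 0, "yaw": 0},
    {"claw": 0.45, "x": 0, "y": 0, "z": 0, "yaw": 0},
    {"claw": 0.45, "x": 0, "y": 0, "z": 0, "yaw": 0},
  ],
)

```text
time: 8.8
ee_pos: [0.644, 0.0491, 0.091]
ee_rot: [-3.141, 0.026, 0.004]
wrist_force: [0.7, -0.4, 0.6]
grip_width: 0.0386
grasp_force: 0.0
```

```bash
python3 - <<'E'
from rim import *
P=pose();print(P[0].round(4),np.degrees(np.arctan2(P[1][1,0],P[1][0,0])),np.round(get_obs()["wrist_force"],1))
im=capture("wrist");cv2.imwrite("pics/w5.png",im[:,:,::-1])
c=rim("pics/w5.png",P)
print([wproj((c[0]+r,c[1],z),P).round(1).tolist() for r,z in((.123,.078),(.15,.079),(.1,.13),(.109,.07))])
g=cv2.GaussianBlur(cv2.cvtColor(im,cv2.COLOR_RGB2GRAY).astype(float),(0,0),.8)
def edges(v,a,b):
    s=np.gradient(g[v]);return a+s[a:b].argmin(),a+s[a:b].argmax(),np.round(g[v,a:b:2]).astype(int).tolist()
for v in (275,285,295): print(v,edges(v,290,350))
print(edges(205,285,355)[:2])
a=im[150:390,160:480,::-1]
cv2.imwrite("pics/w5c.png",cv2.resize(a,(800,600),interpolation=cv2.INTER_CUBIC))
E
```

```text
[0.644  0.0491 0.091 ] -0.9620472493514762 [ 0.7 -0.4  0.6]
77 [0.55094347 0.04928232] 0.0004344731925049566 [0.55420691 0.04925551 0.11161255]
76 [0.55094025 0.04936801] 0.0003985374946253478 [0.55382915 0.04925715 0.11194878]
76 [0.55095527 0.04939028] 0.0003899027018394682 [0.55390352 0.04925381 0.11189403]
[[313.9, 236.5], [312.8, 175.7], [314.1, 349.6], [314.6, 259.4]]
275 (np.int64(297), np.int64(333), [154, 154, 154, 140, 96, 73, 72, 73, 74, 75, 76, 77, 78, 79, 81, 83, 85, 87, 89, 90, 90, 99, 132, 152, 154, 154, 154, 154, 154, 154])
285 (np.int64(296), np.int64(335), [157, 157, 150, 112, 74, 71, 71, 72, 74, 75, 76, 78, 78, 79, 81, 83, 85, 86, 88, 90, 90, 90, 109, 146, 156, 156, 157, 156, 156, 156])
295 (np.int64(295), np.int64(336), [154, 151, 127, 82, 70, 70, 71, 72, 73, 75, 77, 78, 79, 79, 81, 83, 84, 85, 87, 89, 90, 88, 94, 125, 150, 152, 153, 153, 153, 153])
(np.int64(289), np.int64(339))
```

View pics/w5c.png

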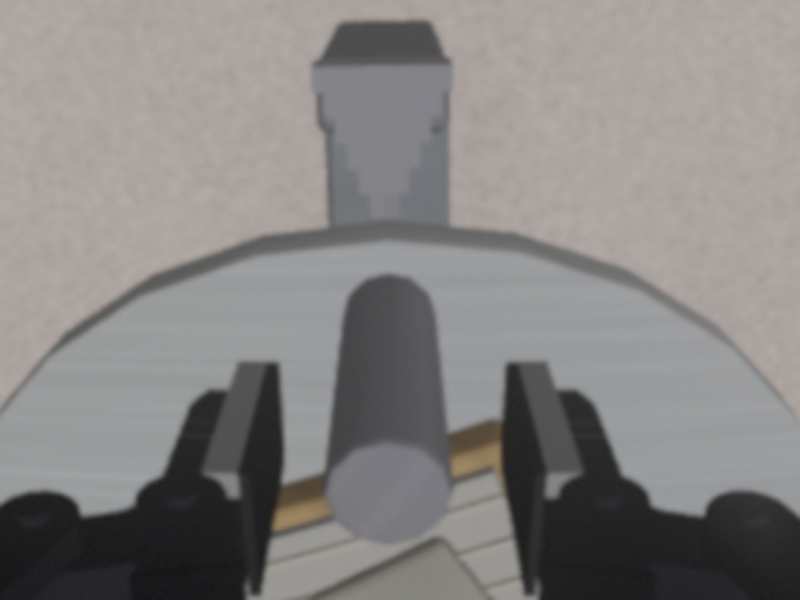

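With the gripper open, the post is on the line at crop column 389, the tip at 387 and the pillar at about 382–387. The error is about 0.3° at most. Next I go back to the lever.

Call:
jog_arm(
  targets=[
    {"claw": 0.45, "x": 0, "y": 0, "z": -0.35, "yaw": 0},
    {"claw": 0.45, "x": 0, "y": 0, "z": -0.7, "yaw": 0},
    {"claw": 0.45, "x": -0.1, "y": 0.2, "z": -0.95, "yaw": -0.045},
    {"claw": 0.5, "x": -0.25, "y": 0.55, "z": -0.95, "yaw": -0.09},
    {"claw": 0.5, "x": -0.4, "y": 0.9, "z": -0.95, "yaw": -0.135},
  ],
)

```text
time: 9.35
ee_pos: [0.5951, -0.059, 0.2077]
ee_rot: [3.073, 0.646, 0.004]
wrist_force: [0.8, -0.5, -0.5]
grip_width: 0.0425
grasp_force: 0.0
```

Call:
jog_arm(
  targets=[
    {"claw": 0.5, "x": 0, "y": 0, "z": 0, "yaw": -0.047},
    {"claw": 0.5, "x": 0, "y": 0, "z": 0, "yaw": -0.094},
    {"claw": 0.5, "x": 0, "y": 0, "z": 0, "yaw": -0.14},
    {"claw": 0.5, "x": 0, "y": 0, "z": 0, "yaw": -0.187},
    {"claw": 0.5, "x": 0, "y": 0, "z": 0, "yaw": -0.234},
  ],
)

```text
time: 9.85
ee_pos: [0.5946, -0.0585, 0.2055]
ee_rot: [-2.638, -1.705, 0.002]
wrist_force: [-0.1, 0.4, -0.2]
grip_width: 0.0428
grasp_force: 0.0
```

```bash
python3 - <<'E'
from h import *
P=pose();print(P[0].round(4),np.degrees(np.arctan2(P[1][1,0],P[1][0,0])))
print(go(.5675,-.114,.20,14.35,P))
E
```

```text
[ 0.5946 -0.0585  0.2055] 65.74675075491147
([-0.514, -0.016, 0.046], np.float64(-0.2145))
```

Call:
jog_arm(
  targets=[
    {"claw": 0.5, "x": -0.2, "y": -0.006, "z": 0, "yaw": -0.045},
    {"claw": 0.5, "x": -0.4, "y": -0.012, "z": 0, "yaw": -0.09},
    {"claw": 0.5, "x": -0.514, "y": -0.016, "z": 0, "yaw": -0.135},
    {"claw": 0.5, "x": -0.514, "y": -0.016, "z": 0, "yaw": -0.18},
    {"claw": 0.5, "x": -0.514, "y": -0.016, "z": 0.05, "yaw": -0.214},
  ],
)

```text
time: 10.35
ee_pos: [0.5675, -0.1144, 0.2006]
ee_rot: [1.93, 2.478, 0.001]
wrist_force: [0.5, 0.7, -0.0]
grip_width: 0.0425
grasp_force: 0.0
```

Call:
jog_arm(
  targets=[
    {"claw": 0.5, "x": 0, "y": 0, "z": 0.2, "yaw": 0},
    {"claw": 0.5, "x": 0, "y": 0, "z": 0.45, "yaw": 0},
    {"claw": 0.5, "x": 0, "y": 0, "z": 0.6, "yaw": 0},
    {"claw": 0.5, "x": 0, "y": 0, "z": 0.6, "yaw": 0},
  ],
)

```text
time: 10.75
ee_pos: [0.565, -0.113, 0.1237]
ee_rot: [-1.931, -2.468, 0.005]
wrist_force: [-0.2, 1.1, -0.0]
grip_width: 0.0427
grasp_force: 0.0
```

Call:
jog_arm(
  targets=[
    {"claw": 0.2, "x": 0, "y": 0, "z": 0, "yaw": 0},
    {"claw": 0.1, "x": 0, "y": 0, "z": 0, "yaw": 0},
    {"claw": 0, "x": 0, "y": 0, "z": 0, "yaw": 0},
    {"claw": 0, "x": 0, "y": 0, "z": 0, "yaw": 0},
  ],
  squeeze=30,
)

```text
time: 11.15
ee_pos: [0.5687, -0.1141, 0.13]
ee_rot: [1.934, 2.472, 0.002]
wrist_force: [1.0, 0.3, 2.3]
grip_width: 0.0107
grasp_force: 29.3
```

Call:
jog_arm(
  targets=[
    {"claw": 0, "x": 0.003, "y": -0.057, "z": 0, "yaw": 0.033},
    {"claw": 0, "x": 0.012, "y": -0.113, "z": 0, "yaw": 0.067},
    {"claw": 0, "x": 0.027, "y": -0.167, "z": 0, "yaw": 0.1},
    {"claw": 0, "x": 0.047, "y": -0.22, "z": 0, "yaw": 0.133},
    {"claw": 0, "x": 0.073, "y": -0.271, "z": 0, "yaw": 0.167},
  ],
)

```text
time: 11.65
ee_pos: [0.535, -0.1142, 0.13]
ee_rot: [2.512, 1.879, 0.003]
wrist_force: [1.6, -1.8, 1.9]
grip_width: 0.0105
grasp_force: 29.3
```

Call:
jog_arm(
  targets=[
    {"claw": 0, "x": 0, "y": -0.038, "z": 0, "yaw": 0.022},
    {"claw": 0, "x": 0.005, "y": -0.075, "z": 0, "yaw": 0.044},
    {"claw": 0, "x": 0.005, "y": -0.075, "z": 0, "yaw": 0.044},
  ],
)

```text
time: 11.95
ee_pos: [0.526, -0.111, 0.1299]
ee_rot: [2.633, 1.707, 0.002]
wrist_force: [-0.8, -2.6, 4.1]
grip_width: 0.0105
grasp_force: 29.3
```

Call:
jog_arm(
  targets=[
    {"claw": 0, "x": 0, "y": -0.02, "z": 0, "yaw": 0.01},
    {"claw": 0, "x": 0.001, "y": -0.04, "z": 0, "yaw": 0.02},
    {"claw": 0, "x": 0.001, "y": -0.04, "z": 0, "yaw": 0.02},
  ],
)

```text
time: 12.25
ee_pos: [0.5243, -0.1102, 0.13]
ee_rot: [2.679, 1.623, 0.008]
wrist_force: [6.0, -6.5, 0.6]
grip_width: 0.0106
grasp_force: 31.9
```

Call:
jog_arm(
  targets=[
    {"claw": 0, "x": 0, "y": -0.025, "z": 0, "yaw": 0},
    {"claw": 0, "x": 0, "y": -0.05, "z": 0, "yaw": 0},
    {"claw": 0, "x": 0, "y": -0.05, "z": 0, "yaw": 0},
    {"claw": 0, "x": 0, "y": -0.05, "z": 0, "yaw": 0},
  ],
)

```text
time: 12.65
ee_pos: [0.5242, -0.1102, 0.1301]
ee_rot: [2.67, 1.617, 0.02]
wrist_force: [20.7, -11.8, -10.1]
grip_width: 0.0106
grasp_force: 31.6
```

The lever didn't move under about 23 N, so it is on the firm stop. I'll ease off, open and lift.

Call:
jog_arm(
  targets=[
    {"claw": 0, "x": 0, "y": 0.05, "z": 0, "yaw": 0},
    {"claw": 0.25, "x": 0, "y": 0.05, "z": 0, "yaw": 0},
    {"claw": 0.5, "x": 0, "y": 0.05, "z": 0, "yaw": 0},
    {"claw": 0.5, "x": 0, "y": 0.05, "z": 0, "yaw": 0},
  ],
)

```text
time: 13.05
ee_pos: [0.5204, -0.1074, 0.1276]
ee_rot: [-2.686, -1.626, 0.001]
wrist_force: [0.0, 0.3, -1.0]
grip_width: 0.043
grasp_force: 0.0
```

Call:
jog_arm(
  targets=[
    {"claw": 0.5, "x": 0, "y": 0, "z": -0.3, "yaw": 0},
    {"claw": 0.5, "x": 0, "y": 0, "z": -0.6, "yaw": 0},
    {"claw": 0.5, "x": -0.3, "y": 0, "z": -0.8, "yaw": 0},
    {"claw": 0.5, "x": -0.65, "y": 0, "z": -0.8, "yaw": 0},
    {"claw": 0.5, "x": -1.0, "y": 0, "z": -0.8, "yaw": 0},
  ],
)

```text
time: 13.55
ee_pos: [0.465, -0.2146, 0.2254]
ee_rot: [2.685, 1.628, 0.002]
wrist_force: [-0.5, 0.2, -0.9]
grip_width: 0.0428
grasp_force: 0.0
```

Call:
jog_arm(
  targets=[
    {"claw": 0.5, "x": -0.35, "y": 0, "z": 0, "yaw": 0},
    {"claw": 0.5, "x": -0.7, "y": 0, "z": 0, "yaw": 0},
    {"claw": 0.5, "x": -0.7, "y": 0, "z": 0, "yaw": 0},
    {"claw": 0.5, "x": -0.7, "y": 0, "z": 0, "yaw": 0},
  ],
)

```text
time: 13.95
ee_pos: [0.4257, -0.2887, 0.2237]
ee_rot: [-2.688, -1.623, -0.001]
wrist_force: [1.1, 0.9, -0.9]
grip_width: 0.0428
grasp_force: 0.0
```

```bash
python3 - <<'E'
from h import *
im=capture("top");a=im[140:340,130:390,::-1]
cv2.imwrite("pics/top2c.png",cv2.resize(a,(780,600),interpolation=cv2.INTER_CUBIC))
E
```

```text
(no output)
```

View pics/top2c.png

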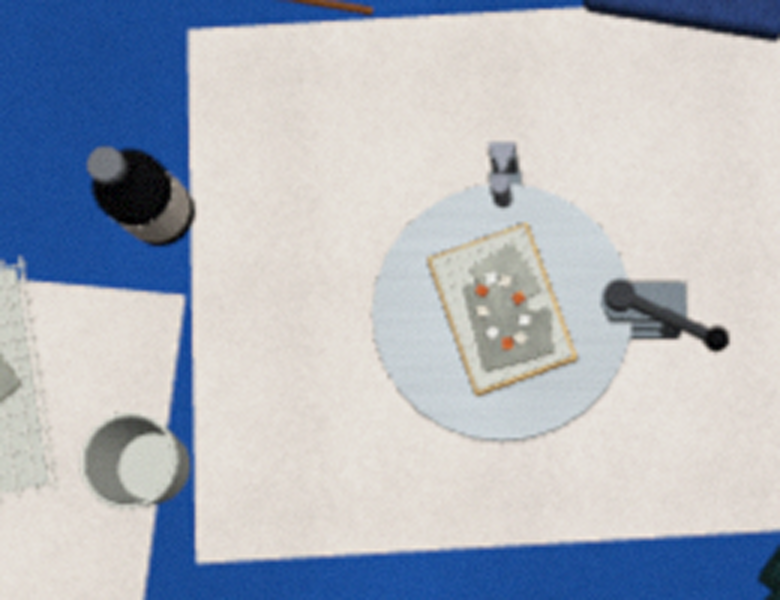

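The post at (502,190) is opposite the pointer at (503,160). The lever ball is at (716,338), back at its tight position or about 1° past it, and the bottle and cup haven't moved. I'll hand the job in.

```bash
python3 -c "
from plant import *
print(job_done())"
```

```text
the job is handed in; nothing more can be done
None
```

The job is handed in (no verdict came back): I backed the clamp off about 38°, set the post within about 0.3° of the pointer by the wrist camera, and did the clamp up to its firm stop; the bottle and cup hadn't moved, and the spatula wasn't rechecked at the end.

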